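# Set the hanging planter down in its drip saucer

## Robot

A 6-joint arm with a two-finger parallel gripper is mounted at the origin on the work surface. World frame = base frame: x ahead of the robot, y to its left, z up, the work surface at z = 0. Lengths are in m, angles in degrees, forces in N, time in s.
With the tool pointing down it reaches from about 0.3 to 0.875 m from the base axis. Payload 6.4 kg.
Tool frame: the origin (TCP) lies midway between the tips of the shut fingers; the grasp point (between the pads) lies 19 mm behind it; z points along the fingers, y is the line along which they close (so a half turn about z gives the same grasp; the last joint's range is limited). The gripper opens to 85 mm and grips with 20 to 120 N. Pads are 22 mm wide; open, the fingers measure 114 mm over their backs; the gripper's body (76 mm by 85 mm) begins 54 mm behind the grasp point. The pads swing forward as they close: fully open they stand 13 mm farther back than shut.
Start: joints at [-75.705, 10.359, 92.074, -0, 77.567, -11.82], TCP at [0.253, -0.516, 0.231] pointing down, gripper open.
Joint ranges: [-171.53, 171.53], [-51.25, 118.39], [17.06, 147.69], [-65.23, 245.23], [0, 150.52], [-178.68, 178.68]. Speed limits (degrees/s): [147.25, 147.25, 172.46, 180, 180, 180].

## Interface

Orientations are given as [roll, pitch, yaw] about the fixed x, y, z axes, in that order (R = Rz(yaw) Ry(pitch) Rx(roll)).
In Python, from rig import arm, optics, finish_job gives the robot as it stands.
- The arm moves only by the tool arm_command, never from a script. Its argument "rows" is a list of rows, each a list of 6 numbers: the shift along the tool's x, y, z in units of 600 mm (1.0 is 600 mm), then the turn, a rotation vector about the tool's x, y, z in units of 30 degrees (1.0 is 30 degrees). In form: [[x, y, z, wx, wy, wz], ...]. A call has 1 to 12 rows; each row shifts and turns the commanded pose from where the row before left it, along the tool's axes as they then stand; what a row does not reach is not made up. A row lasts 1/8 s, in which the tool goes at most 62.5 mm and 10.7 degrees, less where a joint would pass 70% of its speed; a pose out of reach is approached as far as the arm can. A call with a number of a shift or a turn outside -1 to 1 is refused whole. A call with a gripper value outside its range is refused whole. "grip" is the opening, from -1 (shut) to 1 (fully open), set as the call begins (left out, the last holds). The fingers move at their own pace and stop on an object; "force" is the grip in N (left out, the last holds). Time passes only in rows, so rows that do not move let the fingers close. It gives the time, the measured TCP pose, the force, the opening and the grip force at its end, in the units of the state.
- arm.get_state(): the state, without advancing time (a new reading comes with each control period).
- optics.snapshot(name): name is "side" or "top" or "wrist"; returns the picture (400x640x3 uint8, red, green, blue); there is no depth.
- optics.camera_model(name): a dict with "fx", "fy", "cx", "cy" (pixels), "dist" ([k1, k2, p1, p2, k3] as OpenCV has them; the pictures are not rectified), "extrinsics" (4x4, takes a point from world to camera coordinates); the wrist camera has in their place "T_tool_cam" (4x4, takes a point from camera to tool coordinates, whose origin is the TCP and whose axes are the flange's). Camera axes: x right, y up, looking along -z (the intrinsics and any distortion apply to the point x, -y, -z); pixel columns grow to the right and rows downward; lengths in m; the calibration is good to about 2 mm. A picture is of the moment at which its call begins: read the wrist's pose just before it. camera_model takes no time and is no camera call.
- finish_job(): hands the job in; it is judged then, once.
The state is a dict: "time": time; "joint_positions": joint angles; "qvel": joint speeds; "joint_torque": joint torques, N m; "position": TCP position; "tcp_rot": TCP orientation; "wrist_force": force on the tool from outside, world axes, zero at the start; "ft_torque": the same for the moment, N m; "width": finger opening in m; "gripper_force": force on a finger pad.
Only numpy, scipy, OpenCV 4.12 (cv2) and the standard library are available. Lean on these libraries where they do the work, as an engineer would, in place of code of your own. Each camera call takes 0.05 s, during which the arm holds its last target. There are 200 camera calls.

## Task

First put the terracotta saucer that fits the planter's foot (one is too small, one too big) flat on the empty cork mat on the ware board, wholly on the mat, and let go of it. Then lift the handled planter off the banding wheel, keep it upright, and set it down gently in that saucer, its foot flat on the saucer's floor. Leave everything else where it stands.

Things in the scene. Friction and masses are not known exactly. Their poses are not given: they have to be found in the camera images.
- planter: terracotta planter, 0.5 kg, with a rigid arched handle. Pot: foot 88 mm and rim 114 mm across, 80 mm high. The arch spans the mouth in the body's x-z plane; its top is a level bar 68 mm long (x), 16 mm wide (y), 12 mm thick, 138 to 150 mm above the foot, centred; 10 x 16 mm legs slope from its ends to the rim. Origin: centre of the foot's underside, z up. Starts on the banding wheel.
- stand: banding wheel (low turntable, does not turn here), fixed: round aluminium head 170 mm across, its top 60 mm above the table, on a dark iron foot. Origin: centre of its underside on the table.
- saucer_small: terracotta saucer, 94 mm across outside, 78 mm inside; upright rim 8 mm thick, 26 mm high over the table, floor 6 mm thick. Origin: centre of its underside. Too small for the planter's foot.
- saucer_medium: terracotta saucer, 120 mm across outside, 104 mm inside; upright rim 8 mm thick, 26 mm high over the table, floor 6 mm thick. Origin: centre of its underside, z up. The one that fits the planter's foot, with 8 mm of play all round. About 0.22 kg.
- saucer_large: terracotta saucer, 144 mm across outside, 128 mm inside; upright rim 8 mm thick, 26 mm high over the table, floor 6 mm thick. Origin: centre of its underside. Too big for the planter's foot.
- board: plywood ware board lying on the table, fixed, 370 mm (its x) x 180 mm (its y) x 12 mm thick. Origin: centre of its underside. It has two places, 90 mm either side of its centre along its x: one holds the cork mat, the other the vase.
- mat: square cork mat, 160 mm x 160 mm x 3 mm, fixed on the ware board; its top is 15 mm above the table. Origin: centre of its underside (12 mm above the table); x and y along its edges.
- brush_cup: bystander among the saucers: white cup 66 mm across and 85 mm high with brush handles up to 140 mm high, leaning at most to 35 mm from its axis. Origin: centre of its underside.
- vase: bystander on the ware board's other place: closed terracotta vase, 108 mm across at most, 175 mm high. Origin: centre of its underside.
- glaze_bottle: bystander beside the banding wheel, farther from the robot: white bottle 66 mm across, 170 mm high. Origin: centre of its underside.
- glaze_jar: bystander beside the banding wheel, nearer the robot: grey jar 72 mm across, 90 mm high. Origin: centre of its underside.
- mug: bystander at the back: blue mug 76 mm across, 85 mm high, handle at its +y. Origin: centre of its underside.

How it is judged (in metres and radians):
On the way, in this order (a step that is already met when the one before it is completed fails the run):
1. the fitting saucer lies flat and released on the cork mat, the planter still on the banding wheel (x of saucer_medium in the frame of mat between -0.024 and 0.024 m and y of saucer_medium in the frame of mat between -0.024 and 0.024 m and z of saucer_medium in the frame of mat below 0.007 m and angle between saucer_medium's own z axis and vertical below 0.08 rad and contact force between the fingers and saucer_medium below 0.1 N and horizontal distance between planter and stand below 0.06 m), for 0.2 s.
2. the planter is lifted clear of the banding wheel (z of planter in the frame of stand above 0.085 m), for 0.1 s.
At the end, for the whole second after the job is handed in: The medium saucer lies flat (within 0.08 rad) on the cork mat, centred within 24 mm along both of the mat's edges; the planter stands upright in it (within 0.06 rad), centres within 14 mm, its foot less than 9 mm above the saucer's underside; both at rest and released (x of saucer_medium in the frame of mat between -0.024 and 0.024 m and y of saucer_medium in the frame of mat between -0.024 and 0.024 m and z of saucer_medium in the frame of mat below 0.007 m and angle between saucer_medium's own z axis and vertical below 0.08 rad and horizontal distance between planter and saucer_medium below 0.014 m and z of planter in the frame of saucer_medium below 0.009 m and angle between planter's own z axis and vertical below 0.06 rad and linear speed of each of planter, saucer_medium below 0.02 m/s); the robot touches nothing.
It fails at once if the planter is tipped by more than 0.45 rad (angle between planter's own z axis and vertical above 0.45 rad).
It fails at once if the planter is dropped or banged down: it moves faster than 0.3 m/s within 50 mm above the fitting saucer's underside (horizontal distance between planter and saucer_medium below 0.05 m and z of planter in the frame of saucer_medium below 0.05 m and linear speed of planter above 0.3 m/s).
It fails at once if one of the other things is moved by more than 20 mm (distance of any of saucer_small, saucer_large, brush_cup, vase, glaze_bottle, glaze_jar, mug from where it was at the start of the episode above 0.02 m).
It also fails if it takes over 64 s, if anything falls off the work surface, if the arm or the gripper's body presses on something with over 40 N, if the wrist force passes 120 N, or if a joint passes its speed limit or range.

## Working session

There is one attempt and no reset: what is moved stays moved. The work goes in short steps, Python scripts to look and compute and a tool call to move; the robot and the scene stay as the last step left them, time stands still between calls to the robot, and variables do not carry over. Pictures are saved under pics/ and viewed, at most 11 in all, crops included, and the job is handed in when it is done.

Besides the shell and the picture viewer there is one more tool, called after "Request:" as name(argument=value, ...), one argument or row to a line, values as JSON. arm_command: Moves the arm, as the interface text tells. Its arguments: {"type":"object","properties":{"rows":{"type":"array","items":{"type":"array","items":{"type":"number","minimum":-1,"maximum":1}}},"grip":{"type":"number"},"force":{"type":"number"}},"required":["rows"]}

```bash
ls; mkdir -p pics
python3 - <<'E'
from rig import arm, optics
import cv2, numpy as np
s=arm.get_state(); print(s)
for n in ("top","side"):
    im=optics.snapshot(n); cv2.imwrite(f"pics/{n}0.png",im[:,:,::-1]); 
for n in ("top","side","wrist"): print(n,optics.camera_model(n))
E
```

```text
pics
{'time': 0.0, 'joint_positions': array([-7.57051378e+01,  1.04025684e+01,  9.21320526e+01, -3.28295152e-04,
        7.75665441e+01, -1.18216873e+01]), 'qvel': array([0.10550035, 0.01573699, 0.0156594 , 0.04580386, 0.02864838,
       0.00462873]), 'joint_torque': array([-6.52443359e-04, -4.44871151e+01, -3.51339805e+01, -3.72506320e-04,
        9.04677843e-03, -8.80066047e-07]), 'position': array([ 0.25297496, -0.51574666,  0.23037418]), 'tcp_rot': array([-1.79900915e+02, -2.04116598e-02,  2.61166027e+01]), 'wrist_force': array([-0.22667325, -0.14058847, -0.10478773]), 'ft_torque': array([-0.03394188, -0.03080335, -0.00778912]), 'gripper_force': 0.0, 'width': 0.08558704504818011}
top {'fx': 471.7386009498337, 'fy': 471.7386009498337, 'cx': 317.5279709813023, 'cy': 196.28432655880607, 'dist': array([-0.12738419,  0.        ,  0.        ,  0.        ,  0.        ]), 'extrinsics': array([[ 0.0070642 , -0.99995316,  0.00661682,  0.0102724 ],
       [ 0.98879751,  0.00797167,  0.14905011, -0.56610907],
       [-0.14909587,  0.00548977,  0.98880751, -1.02749074],
       [ 0.        ,  
[... 331 characters left out ...]
2367525,  0.65278848, -0.17028645],
       [-0.19839729,  0.62192416,  0.75752812, -0.92329795],
       [ 0.        ,  0.        ,  0.        ,  1.        ]])}
wrist {'fx': 291.8037560316312, 'fy': 291.8037560316312, 'cx': 316.68561254561365, 'cy': 203.6782765364101, 'dist': array([0.01029694, 0.        , 0.        , 0.        , 0.        ]), 'T_tool_cam': array([[ 8.84151305e-04,  9.50090118e-01,  3.11974335e-01,
         8.06859730e-02],
       [ 9.99999597e-01, -8.88676517e-04, -1.27664899e-04,
        -1.00235889e-04],
       [ 1.55951107e-04,  3.11974322e-01, -9.50090521e-01,
        -1.44517102e-01],
       [ 0.00000000e+00,  0.00000000e+00,  0.00000000e+00,
         1.00000000e+00]])}
```

View pics/top0.png

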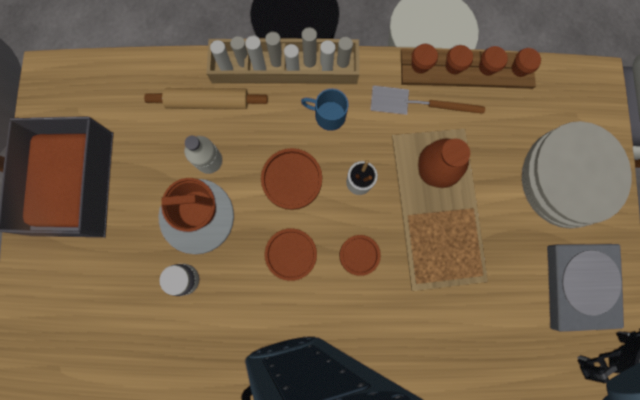

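View pics/side0.png

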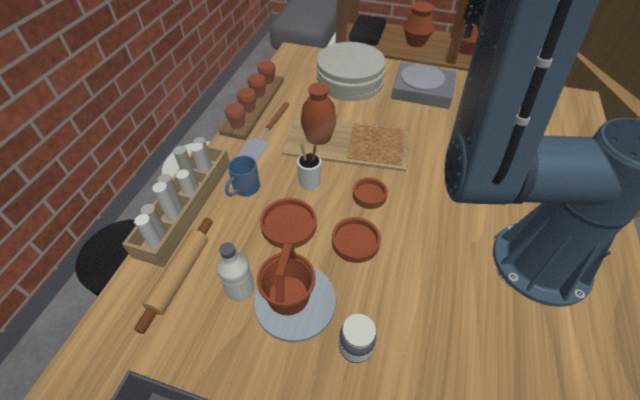

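The top view shows the banding wheel with the planter at (197,212), the large saucer at (291,179), the medium at (291,254), the small at (360,255), the cork mat at (445,247) and the vase at (443,163). The side view agrees.

```bash
cat > h.py <<'E'
import cv2, numpy as np
from rig import arm, optics
from scipy.optimize import least_squares
from scipy.spatial.transform import Rotation as Ro
def cam(n,state=None):
    m=optics.camera_model(n); K=np.array([[m['fx'],0,m['cx']],[0,m['fy'],m['cy']],[0,0,1.]])
    if n=='wrist':
        T=np.eye(4); T[:3,:3]=Ro.from_euler('xyz',state['tcp_rot'],degrees=True).as_matrix(); T[:3,3]=state['position']
        E=np.linalg.inv(T@m['T_tool_cam'])
    else: E=m['extrinsics']
    return K,m['dist'],E
def rays(c,px):
    K,d,E=c; u=cv2.undistortPoints(np.float64(px).reshape(-1,1,2),K,d).reshape(-1,2)
    v=np.c_[u[:,0],-u[:,1],-np.ones(len(u))]@E[:3,:3]
    return -E[:3,:3].T@E[:3,3],v
def plane(c,px,z):
    o,v=rays(c,px); return o+v*((z-o[2])/v[:,2])[:,None]
def proj(c,P):
    K,d,E=c; q=np.atleast_2d(P)@E[:3,:3].T+E[:3,3]; q=q*[1,-1,-1]
    return cv2.projectPoints(q,np.zeros(3),np.zeros(3),K,d)[0].reshape(-1,2)
def circ(P,loss='soft_l1'):
    r=least_squares(lambda p:np.hypot(P[:,0]-p[0],P[:,1]-p[1])-p[2],[*P[:,:2].mean(0),.05],loss=loss,f_scale=.001)
    return r.x,np.sqrt(np.median(r.fun**2))
def terra(im):
    h=cv2.cvtColor(im,cv2.COLOR_RGB2HSV)
    return cv2.inRange(h,(0,120,40),(11,255,255))|cv2.inRange(h,(175,120,40),(180,255,255))
def blobs(m,a=200):
    return [c.reshape(-1,2) for c in cv2.findContours(m,cv2.RETR_EXTERNAL,cv2.CHAIN_APPROX_NONE)[0] if cv2.contourArea(c)>a]
E
python3 - <<'E'
from h import *
im=cv2.imread('pics/top0.png')[:,:,::-1].copy(); c=cam('top')
print('cam',rays(c,[[0,0]])[0])
h=cv2.cvtColor(im,cv2.COLOR_RGB2HSV)
for p in [(291,254),(445,247),(420,265),(405,180),(350,300),(190,200),(200,215)]: print(p,h[p[1],p[0]])
m=terra(im)
for b in blobs(m):
    print(b.mean(0).round(1), *circ(plane(c,b,.026)))
# banding wheel
# mat: high local variance & brown
x0,y0,x1,y1=150,165,245,260
a=cv2.resize(im[y0:y1,x0:x1],None,fx=4,fy=4,interpolation=cv2.INTER_CUBIC)
b=cv2.resize(im[195:300,395:495],(400,420),interpolation=cv2.INTER_CUBIC)
a=cv2.copyMakeBorder(a,0,420-a.shape[0],0,0,cv2.BORDER_CONSTANT)
cv2.imwrite('pics/crop1.png',np.hstack([a,b])[:,:,::-1])
E
```

```text
cam [0.40650004 0.02042544 1.1003012 ]
(291, 254) [  9 171 121]
(445, 247) [ 15 137 121]
(420, 265) [ 15 134 135]
(405, 180) [ 18  99 139]
(350, 300) [ 18 120 145]
(190, 200) [  9 175 118]
(200, 215) [  9 177 121]
[359.8 254.9] [ 0.43514178 -0.08197177  0.04452565] 0.0004704900537800407
[290.2 254. ] [0.43592757 0.07528331 0.05719216] 0.0004810647561379999
[188.2 204.5] [0.54789856 0.31480839 0.06135688] 0.0006456565414125898
[291.2 178.3] [0.6106711  0.07576065 0.06977077] 0.0005364636585352689
[443.9 161.6] [ 0.65200501 -0.28133337  0.05818553] 0.0037126184763213175
[ 54.5 179.7] [0.60594612 0.65168963 0.11126258] 0.013185404136536114
[525.4  62. ] [ 0.91556698 -0.50847997  0.03689298] 0.005041958945865441
[492.4  60.3] [ 0.91568348 -0.42163871  0.03579145] 0.003661604816760895
[458.4  59.3] [ 0.91516824 -0.33288013  0.03473424] 0.0034368804057944035
[423.3  57.9] [ 0.91598841 -0.24549727  0.03395508] 0.0026946451992793524
```

View pics/crop1.png

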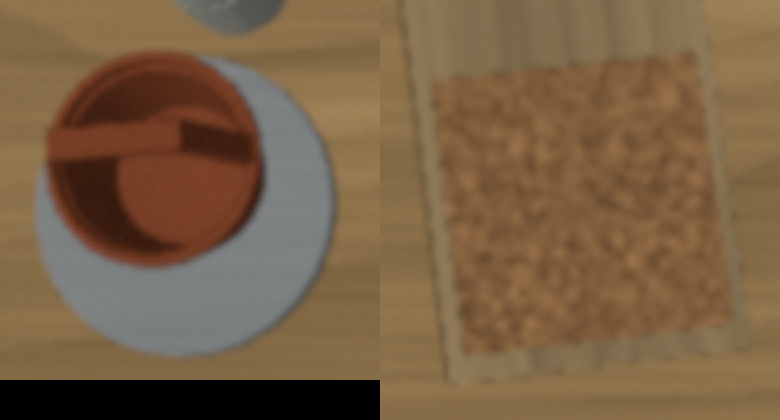

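The crop shows the handle bar from crop (46,143) to (185,137) and the mat corners at crop (433,80), (695,55), (733,325) and (463,355).

Run:
```python
from h import *
c=cam('top')
q=np.array([[433,80],[695,55],[733,325],[463,355]],float); q=np.c_[395+(q[:,0]-380)/4-.4,195+q[:,1]/4-.4]
P=plane(c,q,.015); print(P[:,:2].round(4).tolist(),P.mean(0)); e=P[1]-P[0]; print('len',np.linalg.norm(np.roll(P,1,0)-P,axis=1),'yaw',np.degrees(np.arctan2(e[1],e[0])),np.degrees(np.arctan2(*(P[1]-P[2])[[1,0]])))
b=np.array([[46,143],[185,137]],float)/4+[150-.4,165-.4]
B=plane(c,b,.21);print('bar',B,B.mean(0)); d=B[1]-B[0];print(np.linalg.norm(d),np.degrees(np.arctan2(d[1],d[0])))
im=cv2.imread('pics/top0.png')[:,:,::-1].copy()
bl=[b for b in blobs(terra(im)) if 170<b.mean(0)[0]<210][0]; print('rim',circ(plane(c,bl,.14)))
cs=cam('side'); im2=cv2.imread('pics/side0.png')[:,:,::-1].copy()
for b in blobs(terra(im2)):
    if b[:,1].max()>150: print(b.mean(0).round(),circ(plane(cs,b,.026)))
h=cv2.cvtColor(im,cv2.COLOR_RGB2HSV)
```

```text
[[0.5287, -0.1961], [0.5444, -0.353], [0.3866, -0.3704], [0.3704, -0.2109]] [ 0.45751793 -0.28262782  0.015     ]
len [0.15902091 0.15768057 0.15871587 0.16028424] yaw -84.31508923072609 6.28735502970593
bar [[0.53037529 0.31728177 0.21      ]
 [0.5338766  0.24910523 0.21      ]] [0.53212595 0.2831935  0.21      ]
0.06826639412755472 -87.06007138408823
rim (array([0.53288526, 0.28355767, 0.05485235]), np.float64(0.0005850492024122578))
[  9. 307.] (array([1.10462547, 0.46986168, 0.02603467]), np.float64(0.005087715284367879))
[ 15. 271.] (array([1.1564787 , 0.39799614, 0.03773232]), np.float64(0.01096644153169574))
[ 47. 262.] (array([1.1020023 , 0.35829565, 0.04687744]), np.float64(0.01797086486973084))
[356. 239.] (array([0.43609612, 0.08302411, 0.06163484]), np.float64(0.0019847809736554187))
[ 21. 236.] (array([1.20912628, 0.31601678, 0.055059  ]), np.float64(0.016706672339480227))
[287. 254.] (array([0.58827198, 0.14515278, 0.11001749]), np.float64(0.032341609599070995))
[ 60. 221.] (array([1.16679747, 0.25261969, 0.0495708 ]), np.float64(0.020328940220834195))
[ 91. 211.] (arra
[... 393 characters left out ...]
99, 0.0550529 ]), np.float64(0.02151216080559054))
[103. 175.] (array([1.16187971, 0.08169284, 0.05016166]), np.float64(0.019912807393898106))
[129. 168.] (array([1.10375345, 0.03873947, 0.04719502]), np.float64(0.018896053339370212))
[ 16. 149.] (array([1.47803161, 0.06635531, 0.0594252 ]), np.float64(0.012107962564744263))
[ 49. 150.] (array([1.38494496, 0.04301749, 0.07084138]), np.float64(0.02423330091183929))
[139. 136.] (array([ 1.35348639, -0.05414833,  0.20693578]), np.float64(0.00917294526538931))
[ 85. 144.] (array([ 1.29726432, -0.0057648 ,  0.06495472]), np.float64(0.02332884538993449))
[115. 139.] (array([ 1.22451073, -0.05168045,  0.05509797]), np.float64(0.020654346850069977))
```

Request:
arm_command(
  rows=[
    [0,0,0,0,0,-0.355],
    [0,0,0,0,0,-0.355],
    [0,0,0,0,0,-0.355],
    [0,0,0,0,0,-0.355],
    [0,0,0,0,0,-0.355],
    [0,0,0,0,0,-0.355],
  ],
  grip=-0.3,
  force=70,
)

```text
time: 0.85
position: [0.253, -0.516, 0.2307]
tcp_rot: [-180.0, -0.1, 90.4]
wrist_force: [0.3, -0.1, 0.4]
width: 0.0297
gripper_force: 0.0
```

Request:
arm_command(
  rows=[
    [0.05,0.01,0,0,0,0],
    [0.098,0.021,0,0,0,0],
    [0.098,0.021,0,0,0,0],
    [0.098,0.021,0,0,0,0],
    [0.098,0.021,0,0,0,0],
    [0.098,0.021,0.02,0,0,0],
    [0.098,0.021,0.02,0,0,0],
    [0.098,0.021,0.03,0,0,0],
    [0.098,0.021,0.03,0,0,0],
    [0.098,0.021,0.03,0,0,0],
    [0.05,0.01,0,0,0,0],
    [0,0,0,0,0,0],
  ],
)

```text
time: 2.35
position: [0.3777, 0.0741, 0.153]
tcp_rot: [-179.9, -0.0, 90.3]
wrist_force: [0.4, -0.4, 0.2]
width: 0.03
gripper_force: 0.0
```

Run:
```python
from h import *
s=arm.get_state(); im=optics.snapshot('wrist'); c=cam('wrist',s)
cv2.imwrite('pics/w1.png',im[:,:,::-1])
for b in blobs(terra(im),800):
    inb=(b[:,0]>2)&(b[:,0]<637)&(b[:,1]>2)&(b[:,1]<397)
    if inb.sum()>50: print(b.mean(0).round(),inb.sum(),circ(plane(c,b[inb],.026)))
```

```text
[342. 323.] 153 (array([ 0.40907835, -0.07897566,  0.02845008]), np.float64(0.009346672982808592))
[378. 189.] 344 (array([0.43719673, 0.076201  , 0.05949874]), np.float64(0.0005231333847669159))
[559. 186.] 388 (array([0.60800505, 0.0775331 , 0.07449103]), np.float64(0.0028157292607172884))
```

View pics/w1.png

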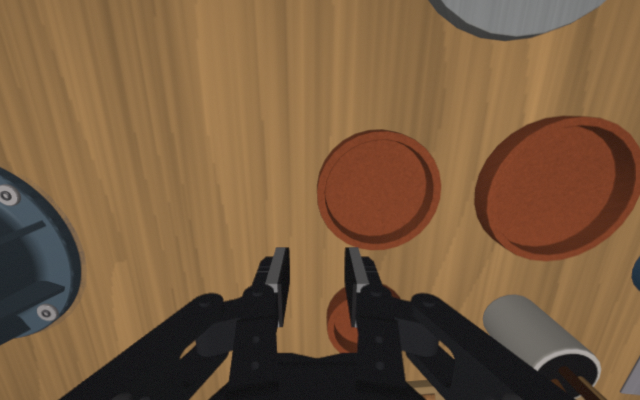

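The wrist view shows the medium saucer at (378,189), with its centre at (0.437, 0.076), which matches the top view. I'll grip it on the near rim.

Request:
arm_command(
  rows=[
    [0.003,0.0055,0.03,0,0,0],
    [0,0,0.05,0,0,0],
    [0,0,0.05,0,0,0],
    [0,0,0.05,0,0,0],
    [0,0,0.03,0,0,0],
    [0,0,0.017,0,0,0],
    [0,0,0.01,0,0,0],
    [0,0,0,0,0,0],
    [0,0,0,0,0,0],
  ],
)

```text
time: 3.52
position: [0.3821, 0.0739, 0.0119]
tcp_rot: [179.9, 0.0, 90.0]
wrist_force: [0.6, 0.2, 0.8]
width: 0.0298
gripper_force: 0.0
```

Request:
arm_command(
  rows=[
    [0,0,0,0,0,0],
    [0,0,0,0,0,0],
    [0,0,0,0,0,0],
    [0,0,0,0,0,0],
    [0,0,0,0,0,0],
  ],
  grip=-1,
  force=70,
)

```text
time: 4.15
position: [0.3819, 0.074, 0.012]
tcp_rot: [180.0, 0.0, 90.0]
wrist_force: [-2.5, -0.6, 6.2]
width: 0.0074
gripper_force: 66.1
```

Request:
arm_command(
  rows=[
    [0,0,-0.01,0,0,0],
    [0,0,-0.03,0,0,0],
    [0,0,-0.04,0,0,0],
    [0,0,-0.04,0,0,0],
    [0,0,-0.02,0,0,0],
    [0,0,0,0,0,0],
  ],
)

```text
time: 4.9
position: [0.3821, 0.0739, 0.0959]
tcp_rot: [179.9, 0.0, 90.0]
wrist_force: [0.5, 0.3, -1.4]
width: 0.0079
gripper_force: 66.2
```

Run:
```python
from h import *
s=arm.get_state(); im=optics.snapshot('wrist'); im2=optics.snapshot('side'); c=cam('wrist',s)
print(s['position'],s['width'],s['gripper_force'],s['wrist_force'])
z=s['position'][2]-.012+.026
for b in blobs(terra(im),800):
    inb=(b[:,0]>2)&(b[:,0]<637)&(b[:,1]>2)&(b[:,1]<397)
    if inb.sum()>50: print(b.mean(0).round(),inb.sum(),circ(plane(c,b[inb],z)))
v=np.hstack([cv2.resize(im,(400,250)),im2[80:330,240:640]])
cv2.imwrite('pics/v2.png',v[:,:,::-1])
```

```text
[0.38205172 0.07394219 0.09593875] 0.007868375130762233 66.19314307983586 [ 0.53355604  0.25269365 -1.3588026 ]
[473. 230.] 871 (array([0.447963  , 0.08775929, 0.06099303]), np.float64(0.00954017363615299))
```

View pics/v2.png

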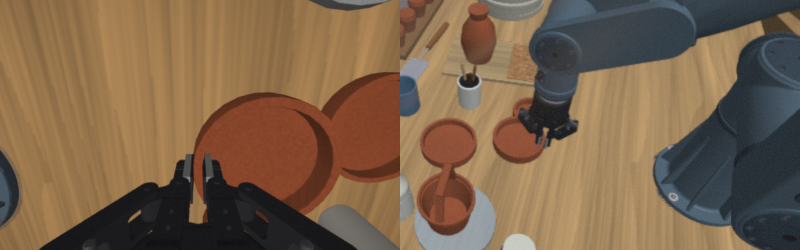

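Request:
arm_command(
  rows=[
    [-0.03,0.003,0,0,0,0],
    [-0.06,0.003,0,0,0,0],
    [-0.06,0.003,0,0,0,0],
    [-0.06,0.003,0,0,0,0],
    [-0.06,0.003,0,0,0,0],
    [-0.06,0.003,0,0,0,0],
    [-0.06,0.003,0,0,0,0],
    [-0.06,0.003,0,0,0,0],
    [-0.06,0.003,0,0,0,0],
    [-0.054,0.003,0,0,0,0],
    [-0.03,0.002,0,0,0,0],
    [0,0,0,0,0,0],
  ],
)

```text
time: 6.5
position: [0.4004, -0.2827, 0.0945]
tcp_rot: [-179.9, -0.1, 89.9]
wrist_force: [0.6, 0.1, -1.4]
width: 0.0079
gripper_force: 66.2
```

Run:
```python
from h import *
s=arm.get_state(); im=optics.snapshot('top'); c=cam('top')
print(s['position'],s['width'])
z=s['position'][2]-.012+.026
cv2.imwrite('pics/t2.png',cv2.resize(im[130:330,340:540],(600,600),interpolation=cv2.INTER_CUBIC)[:,:,::-1])
for b in blobs(terra(im),400): print(b.mean(0).round(),circ(plane(c,b,z)))
```

```text
[ 0.40042765 -0.28265555  0.09451195] 0.007938628477772429
[360. 255.] (array([ 0.43310976, -0.07408404,  0.04110545]), np.float64(0.0003875374245578736))
[454. 244.] (array([ 0.45699182, -0.27243078,  0.05396422]), np.float64(0.004407996834704081))
[188. 204.] (array([0.53704911, 0.29217485, 0.05666169]), np.float64(0.0005934299532065271))
[291. 178.] (array([0.59496767, 0.071423  , 0.06435681]), np.float64(0.0005305081279250029))
[444. 162.] (array([ 0.63335368, -0.25832846,  0.05378058]), np.float64(0.0034646789128046198))
[ 54. 180.] (array([0.59043879, 0.60307536, 0.10249197]), np.float64(0.012279183688800634))
[526.  62.] (array([ 0.87691581, -0.46684788,  0.03366321]), np.float64(0.004629910532774645))
[493.  60.] (array([ 0.87672945, -0.38666759,  0.03263319]), np.float64(0.0035959165513048674))
[458.  59.] (array([ 0.87651663, -0.3059036 ,  0.03175151]), np.float64(0.0030566363872692654))
[423.  58.] (array([ 0.8768821 , -0.22495326,  0.03130249]), np.float64(0.0025245192556475134))
```

View pics/t2.png

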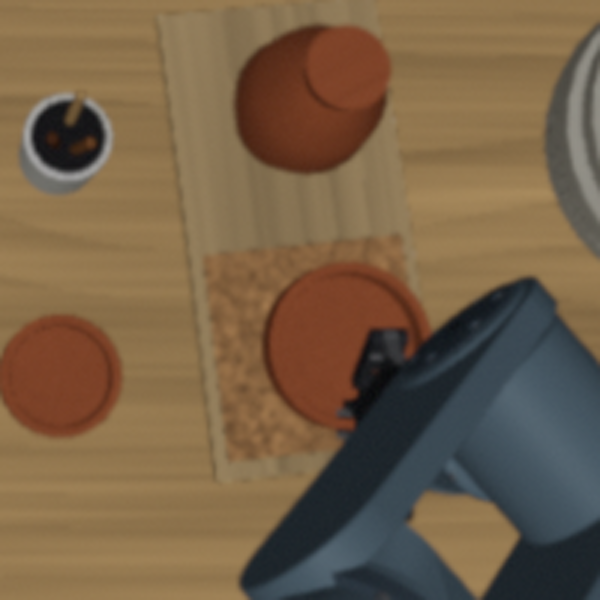

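The top crop shows the held saucer over the mat: left edge at crop x≈265, top at y≈262, and the near-right side hidden by the arm.

Run:
```python
from h import *
s=arm.get_state(); im=optics.snapshot('top'); c=cam('top')
z=s['position'][2]-.012+.026
b=[b for b in blobs(terra(im),400) if 440<b.mean(0)[0]<470 and b.mean(0)[1]>200][0]
k=(b[:,0]<452)&(b[:,1]<262)|(b[:,1]<232); P=plane(c,b[k],z)
for R in (.0575,.06):
  r=least_squares(lambda p:np.hypot(P[:,0]-p[0],P[:,1]-p[1])-R,[.45,-.28],loss='soft_l1',f_scale=.001); print(k.sum(),r.x,np.median(abs(r.fun)))
print(circ(P))
```

```text
81 [ 0.45464598 -0.27662179] 0.0008134072738393838
81 [ 0.45221353 -0.27852215] 0.0005124554823585717
(array([ 0.45209307, -0.27859712,  0.06011174]), np.float64(0.0005035555236399536))
```

Request:
arm_command(
  rows=[
    [-0.008,0.006,0.02,0,0,0],
    [0,0,0.03,0,0,0],
    [0,0,0.03,0,0,0],
    [0,0,0.02,0,0,0],
    [0,0,0.007,0,0,0],
    [0,0,0.003,0,0,0],
    [0,0,0,0,0,0],
    [0,0,0,0,0,0],
  ],
)

```text
time: 7.6
position: [0.4047, -0.2876, 0.0298]
tcp_rot: [180.0, 0.0, 90.0]
wrist_force: [0.7, -0.5, -1.9]
width: 0.0077
gripper_force: 66.3
```

Request:
arm_command(
  rows=[
    [0,0,0.0025,0,0,0],
    [0,0,0.0025,0,0,0],
    [0,0,0,0,0,0],
  ],
)

```text
time: 7.98
position: [0.4045, -0.2874, 0.027]
tcp_rot: [180.0, 0.0, 90.0]
wrist_force: [-1.5, 1.4, 6.1]
width: 0.0075
gripper_force: 67.1
```

Request:
arm_command(
  rows=[
    [0,0,0,0,0,0],
    [0,0,0,0,0,0],
    [0,0,0,0,0,0],
    [0,0,-0.01,0,0,0],
    [0,0,-0.03,0,0,0],
    [0,0,-0.06,0,0,0],
    [0,0,-0.1,0,0,0],
    [0,0,-0.1,0,0,0],
    [0,0,-0.1,0,0,0],
    [0,0,-0.05,0,0,0],
  ],
  grip=-0.3,
)

```text
time: 9.22
position: [0.4052, -0.288, 0.3009]
tcp_rot: [179.8, 0.3, 90.0]
wrist_force: [-0.2, -0.7, -1.0]
width: 0.0302
gripper_force: 0.0
```

Run:
```python
from h import *
s=arm.get_state(); im=optics.snapshot('wrist'); c=cam('wrist',s)
for b in blobs(terra(im),800):
    inb=(b[:,0]>2)&(b[:,0]<637)&(b[:,1]>2)&(b[:,1]<397)
    if inb.sum()>50: print(b.mean(0).round(),inb.sum(),circ(plane(c,b[inb],.041)))
```

```text
[627. 322.] 182 (array([-0.13409116, -1.04125565,  1.16039074]), np.float64(0.008580419940075268))
[355. 164.] 242 (array([ 0.4602969 , -0.28567026,  0.05963594]), np.float64(0.00044550394376614697))
[533. 157.] 389 (array([ 0.70077103, -0.2771065 ,  0.08562113]), np.float64(0.022709177066667682))
[340.  16.] 107 (array([ 0.43480185, -0.08923329,  0.04348051]), np.float64(0.0003851172405772499))
```

Request:
arm_command(
  rows=[
    [0.04,0.017,0,0,0,0],
    [0.085,0.018,0,0,0,0],
    [0.085,0.018,0,0,0,0],
    [0.085,0.018,0,0,0,0],
    [0.085,0.018,0,0,0,0],
    [0.085,0.018,0,0,0,0],
    [0.085,0.018,0,0,0,0],
    [0.085,0.018,0,0,0,0],
    [0.085,0.018,0,0,0,0],
    [0.085,0.018,0,0,0,0],
    [0.085,0.018,0,0,0,0],
    [0.062,0.015,0,0,0,0],
  ],
)

```text
time: 10.78
position: [0.5312, 0.2862, 0.2962]
tcp_rot: [-180.0, -0.0, 90.1]
wrist_force: [0.2, 0.6, -0.5]
width: 0.0297
gripper_force: 0.0
```

Request:
arm_command(
  rows=[
    [0,0,0,0,0,-0.1],
    [0,0,0,0,0,0],
  ],
)

```text
time: 11.02
position: [0.5311, 0.2844, 0.296]
tcp_rot: [-180.0, 0.0, 93.0]
wrist_force: [-0.0, -0.8, -0.0]
width: 0.0301
gripper_force: 0.0
```

Run:
```python
from h import *
s=arm.get_state(); im=optics.snapshot('wrist'); im2=optics.snapshot('top')
print(s['position'],s['tcp_rot'])
c=cam('wrist',s); ct=cam('top')
for b in blobs(terra(im2),400):
    m=b.mean(0)
    if m[0]>410 and m[1]>200: print('saucer',m,circ(plane(ct,b,.041)))
cv2.imwrite('pics/w3.png',im[:,:,::-1])
np.save('w3state.npy',np.r_[s['position'],s['tcp_rot']])
```

```text
[0.53109862 0.28441078 0.29596061] [-1.79959036e+02  1.43364508e-02  9.30440378e+01]
saucer [448.9109589  244.56849315] (array([ 0.45812178, -0.28420554,  0.0591222 ]), np.float64(0.0007848628794003745))
```

View pics/w3.png

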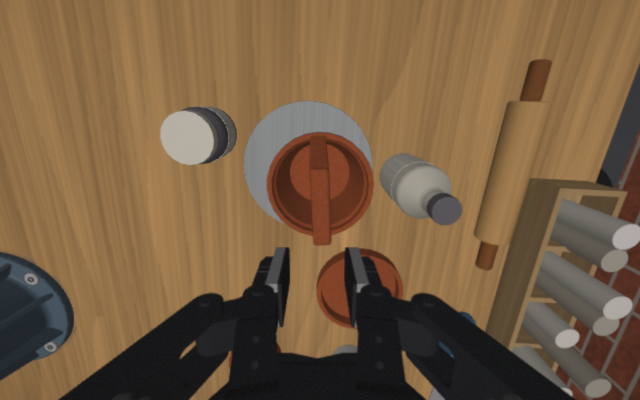

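The wrist view shows the bar's lit top from (319,169) to (321,244), centred between the fingers. The jar and bottle are well clear.

Run:
```python
from h import *
a=np.load('w3state.npy'); s=dict(position=a[:3],tcp_rot=a[3:]); c=cam('wrist',s)
B=plane(c,[[319,169],[321,244]],.21); print(B,B.mean(0)); d=B[1]-B[0]; print(np.linalg.norm(d),np.degrees(np.arctan2(d[1],d[0])))
im=cv2.imread('pics/w3.png')[:,:,::-1].copy()
for b in blobs(terra(im),800):
    if b.mean(0)[1]<220: print(b.mean(0),circ(plane(c,b,.14)))
```

```text
[[0.5316047  0.31844147 0.21      ]
 [0.53707887 0.25248002 0.21      ]] [0.53434178 0.28546074 0.21      ]
0.06618821657328461 -85.25586667266728
[319.78827362 187.05211726] (array([0.53486113, 0.28485064, 0.05604605]), np.float64(0.0003286227025485339))
```

Request:
arm_command(
  rows=[
    [0,0.004,0.02,0,0,-0.03],
    [0,0,0.05,0,0,0],
    [0,0,0.05,0,0,0],
    [0,0,0.04,0,0,0],
    [0,0,0.025,0,0,0],
    [0,0,0,0,0,0],
    [0,0,0,0,0,0],
  ],
  grip=-0.05,
)

```text
time: 12.0
position: [0.5345, 0.2842, 0.1864]
tcp_rot: [179.9, -0.0, 93.9]
wrist_force: [-1.1, 0.9, 0.6]
width: 0.0402
gripper_force: 0.0
```

Request:
arm_command(
  rows=[
    [0,0,0,0,0,0],
    [0,0,0,0,0,0],
    [0,0,0,0,0,0],
    [0,0,0,0,0,0],
    [0,0,0,0,0,0],
  ],
  grip=-1,
  force=80,
)

```text
time: 12.62
position: [0.5346, 0.2846, 0.1867]
tcp_rot: [179.9, -0.0, 93.9]
wrist_force: [-0.2, 0.2, 5.8]
width: 0.0141
gripper_force: 78.9
```

Request:
arm_command(
  rows=[
    [0,0,-0.01,0,0,0],
    [0,0,-0.02,0,0,0],
    [0,0,-0.04,0,0,0],
    [0,0,-0.04,0,0,0],
    [0,0,-0.04,0,0,0],
    [0,0,-0.02,0,0,0],
    [0,0,0,0,0,0],
  ],
)

```text
time: 13.5
position: [0.5342, 0.2842, 0.2881]
tcp_rot: [179.9, -0.0, 93.9]
wrist_force: [-0.4, 0.3, -4.5]
width: 0.0147
gripper_force: 78.0
```

Run:
```python
from h import *
s=arm.get_state(); im=optics.snapshot('wrist'); im2=optics.snapshot('side')
print(s['position'],s['wrist_force'],s['ft_torque'],s['width'])
v=np.hstack([cv2.resize(im,(400,250)),im2[100:350,150:550]])
cv2.imwrite('pics/v4.png',v[:,:,::-1])
```

```text
[0.53416599 0.28421348 0.28812157] [-0.44825883  0.29025881 -4.48585027] [-0.01093868 -0.02360229  0.03396174] 0.01467138277700585
```

View pics/v4.png

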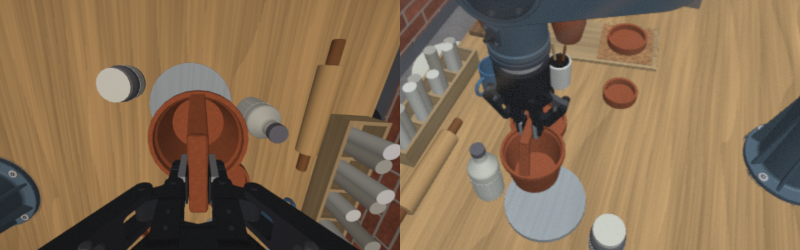

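The planter hangs level from the bar, and the wheel below it is clear. Next I'll carry it over to the saucer.

Request:
arm_command(
  rows=[
    [-0.02,-0.004,0,0,0,0],
    [-0.04,-0.008,0,0,0,0],
    [-0.06,-0.012,0,0,0,0],
    [-0.06,-0.012,0,0,0,0],
    [-0.06,-0.012,0,0,0,0],
    [-0.06,-0.012,0,0,0,0],
    [-0.06,-0.012,0,0,0,0],
    [-0.06,-0.012,0,0,0,0],
    [-0.06,-0.012,0,0,0,0],
    [-0.06,-0.012,0,0,0,0],
    [-0.06,-0.012,0,0,0,0],
    [-0.06,-0.012,0,0,0,0],
  ],
)

```text
time: 15.1
position: [0.4807, -0.1178, 0.2866]
tcp_rot: [-179.9, -0.0, 93.9]
wrist_force: [0.8, 0.3, -4.4]
width: 0.0144
gripper_force: 78.0
```

Request:
arm_command(
  rows=[
    [-0.06,-0.012,0,0,0,0],
    [-0.06,-0.013,0,0,0,0],
    [-0.06,-0.013,0,0,0,0],
    [-0.045,-0.01,0,0,0,0],
    [-0.035,-0.007,0,0,0,0],
    [-0.018,-0.002,0,0,0,0],
    [0,0,0,0,0,0],
    [0,0,0,0,0,0],
    [0,0,0,0,0,0],
  ],
)

```text
time: 16.23
position: [0.4594, -0.2842, 0.2874]
tcp_rot: [180.0, -0.0, 94.0]
wrist_force: [-0.2, 0.2, -3.3]
width: 0.0143
gripper_force: 78.0
```

Run:
```python
from h import *
s=arm.get_state(); im=optics.snapshot('wrist'); im2=optics.snapshot('side'); c=cam('wrist',s)
print(s['position'],s['tcp_rot'],s['wrist_force'],s['width'])
v=np.hstack([cv2.resize(im,(400,250)),cv2.resize(im2[20:220,230:430],(250,250))])
cv2.imwrite('pics/v5.png',v[:,:,::-1])
```

```text
[ 0.45939541 -0.28422007  0.28737959] [ 1.79994644e+02 -9.31355308e-03  9.39889058e+01] [-0.21745756  0.17226463 -3.27661679] 0.014273714182669367
```

View pics/v5.png

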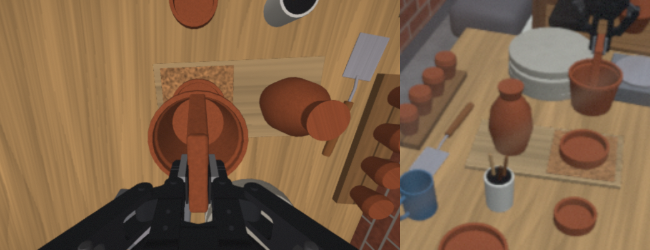

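The planter hangs directly above the saucer on the mat, level in both views. I'll lower it slowly.

Request:
arm_command(
  rows=[
    [0,0,0.02,0,0,0],
    [0,0,0.04,0,0,0],
    [0,0,0.04,0,0,0],
    [0,0,0.04,0,0,0],
    [0,0,0.025,0,0,0],
    [0,0,0.015,0,0,0],
    [0,0,0.01,0,0,0],
    [0,0,0,0,0,0],
  ],
)

```text
time: 17.32
position: [0.4592, -0.2851, 0.1734]
tcp_rot: [-180.0, 0.0, 93.9]
wrist_force: [-0.8, -0.1, -4.9]
width: 0.0141
gripper_force: 78.0
```

Run:
```python
from h import *
s=arm.get_state(); im2=optics.snapshot('side'); c=cam('side'); ct=cam('top')
print(s['position'],s['wrist_force'])
v=cv2.resize(im2[70:200,300:460],(640,520),interpolation=cv2.INTER_CUBIC)
cv2.imwrite('pics/v6.png',v[:,:,::-1])
```

```text
[ 0.45920066 -0.28513575  0.17335187] [-0.8287988  -0.09683073 -4.90995963]
```

View pics/v6.png

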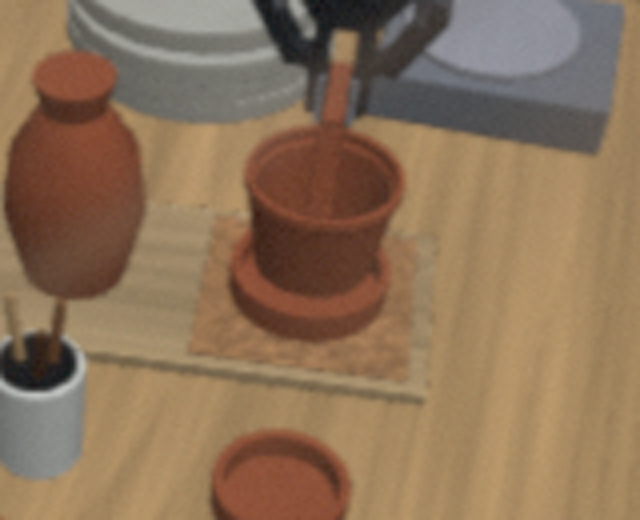

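Side crop: the foot is just above the saucer rim. The pot's lower wall spans x 252–385 and the saucer 231–390, so I'll check the centring numerically.

Run:
```python
from h import *
c=cam('side'); im=optics.snapshot('side'); m=terra(im)
def ext(mask_rows): 
    b=mask_rows; return b
big=max([b for b in blobs(m,300) if 350<b.mean(0)[0]<410 and b.mean(0)[1]<170],key=len)
M=np.zeros_like(m); cv2.drawContours(M,[big.reshape(-1,1,2)],-1,255,-1)
for r in range(100,156,2):
    k=np.flatnonzero(M[r]); print(r,k.min() if len(k) else 0,k.max() if len(k) else 0,end=' | ')
t=np.linspace(0,2*np.pi,361)
def cir(x,y,z,R): 
    p=proj(c,np.c_[x+R*np.cos(t),y+R*np.sin(t),0*t+z]); i,j=p[:,0].argmin(),p[:,0].argmax(); return p[i].round(1),p[j].round(1)
f=.1734-.1267
print('\nprim',cir(.4592,-.2851,f+.08,.057)); print('saucer',cir(.459,-.285,.041,.06)); print('saucer low',cir(.459,-.285,.015,.06))
```

```text
100 381 385 | 102 374 387 | 104 367 392 | 106 365 395 | 108 363 397 | 110 362 398 | 112 362 400 | 114 361 400 | 116 362 400 | 118 363 399 | 120 363 399 | 122 363 397 | 124 363 396 | 126 363 395 | 128 361 395 | 130 359 394 | 132 358 395 | 134 358 396 | 136 358 397 | 138 358 397 | 140 358 396 | 142 358 395 | 144 359 395 | 146 360 394 | 148 361 393 | 150 363 391 | 152 366 388 | 154 371 384 | 
prim (array([360.6, 111.6]), array([401.1, 114.3]))
saucer (array([357.3, 134.6]), array([397.6, 137.2]))
saucer low (array([356.7, 141.1]), array([396.2, 143.7]))
```

The planter and saucer match the predicted outlines to within about 1 mm. I'll set it down.

Request:
arm_command(
  rows=[
    [0,0,0.01,0,0,0],
    [0,0,0.01,0,0,0],
    [0,0,0.01,0,0,0],
    [0,0,0.006,0,0,0],
    [0,0,0.003,0,0,0],
    [0,0,0,0,0,0],
    [0,0,0,0,0,0],
  ],
)

```text
time: 18.3
position: [0.4593, -0.2852, 0.1501]
tcp_rot: [180.0, 0.0, 93.9]
wrist_force: [-0.1, -0.3, -4.4]
width: 0.0146
gripper_force: 78.0
```

Request:
arm_command(
  rows=[
    [0,0,0.002,0,0,0],
    [0,0,0.002,0,0,0],
    [0,0,0,0,0,0],
  ],
)

```text
time: 18.68
position: [0.4592, -0.2853, 0.1478]
tcp_rot: [180.0, 0.0, 93.9]
wrist_force: [-0.1, -0.7, -2.7]
width: 0.0144
gripper_force: 78.3
```

Request:
arm_command(
  rows=[
    [0,0,0.001,0,0,0],
    [0,0,0,0,0,0],
    [0,0,0,0,0,0],
  ],
)

```text
time: 19.05
position: [0.4594, -0.2855, 0.1478]
tcp_rot: [180.0, 0.1, 93.9]
wrist_force: [-3.0, 1.4, 5.8]
width: 0.0142
gripper_force: 79.3
```

Contact is firm at about 6 N. I'll release and retreat straight up.

Request:
arm_command(
  rows=[
    [0,0,0,0,0,0],
    [0,0,0,0,0,0],
    [0,0,0,0,0,0],
    [0,0,0,0,0,0],
    [0,0,-0.01,0,0,0],
    [0,0,-0.03,0,0,0],
    [0,0,-0.06,0,0,0],
    [0,0,-0.08,0,0,0],
    [0,0,-0.05,0,0,0],
    [0,0,0,0,0,0],
    [0,0,0,0,0,0],
  ],
  grip=-0.05,
)

```text
time: 20.42
position: [0.4589, -0.2848, 0.2846]
tcp_rot: [-180.0, -0.0, 93.9]
wrist_force: [0.4, 0.3, 0.3]
width: 0.0407
gripper_force: 0.0
```

Run:
```python
from h import *
c=cam('side'); im=optics.snapshot('side'); s=arm.get_state(); print(s['position'],s['gripper_force'])
m=terra(im)
b=max([b for b in blobs(m,300) if 350<b.mean(0)[0]<410 and b.mean(0)[1]<170],key=len)
M=np.zeros_like(m); cv2.drawContours(M,[b.reshape(-1,1,2)],-1,255,-1)
for r in range(104,156,4): k=np.flatnonzero(M[r]); print(r,k.min(),k.max(),end=' | ')
t=np.linspace(0,2*np.pi,361)
for z,R in ((.101,.057),(.041,.06)):
    p=proj(c,np.c_[.459+R*np.cos(t),-.285+R*np.sin(t),0*t+z]); print(z,p[p[:,0].argmin()].round(1),p[p[:,0].argmax()].round(1))
cv2.imwrite('pics/v7.png',cv2.resize(im[70:200,300:460],(640,520),interpolation=cv2.INTER_CUBIC)[:,:,::-1])
```

```text
[ 0.45861174 -0.28462207  0.28392318] 0.0
104 380 384 | 108 378 384 | 112 365 391 | 116 362 397 | 120 361 398 | 124 361 398 | 128 361 397 | 132 358 395 | 136 358 396 | 140 358 396 | 144 358 395 | 148 361 393 | 152 366 388 | 0.101 [359.9 118.8] [399.7 121.5]
0.041 [357.3 134.6] [397.6 137.2]
```

View pics/v7.png

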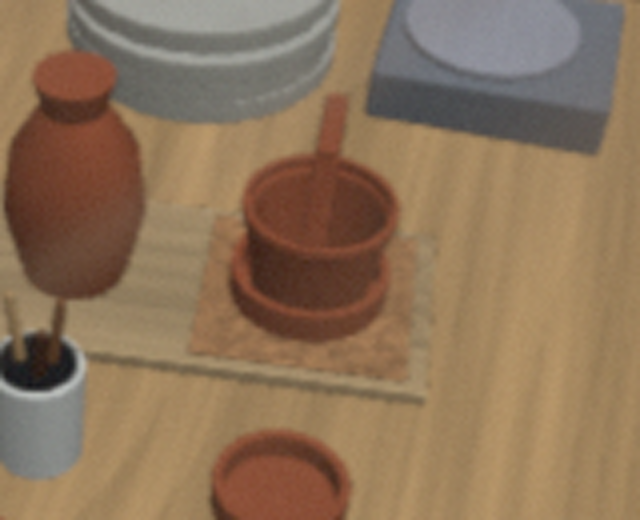

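The planter stands upright and centred in the saucer on the mat, at the predicted height (rim extremes at rows 119–121), and the gripper is clear. I'll hand the job in.

```bash
python3 -c "
from rig import finish_job
print(finish_job())"
```

```text
the job is handed in; nothing more can be done
None
```

I put the medium saucer on the cork mat and set the planter upright in it, released and centred to within a few millimetres by camera, and handed the job in at about 20 s; no verdict was returned.

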